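# Feed a vial down the chute and hold the stop pin up

## Task

Take the long vial out of the compartmented bin and lay it crosswise in the upper part of the sloped chute, so that once let go it rests behind the stop pin. Then pull the pin's sprung knob all the way up so that the vial rolls under the pin by itself to the bottom of the chute, without touching the vial again. Finish while still gripping the knob and holding the pin fully up; leave the two short vials in their compartments and the other things on the bench where they are.

Things in the scene. Friction and masses are not known exactly. Their poses are not given: they have to be found in the camera images.
- vial: The long vial: amber glass with a white cap, a plain cylinder 24 mm in diameter, 50 mm long, about 40 g, lying on its side in one of the four bin compartments. Origin at its centre, its x axis along its length (it may roll about x).
- short_a: A short vial like the long one but only 32 mm long (24 mm diameter, 26 g), lying in another compartment; leave it. Origin at its centre, x along its length.
- short_b: A second short vial, the same size (32 mm long), in another compartment; leave it. Origin at its centre, x along its length.
- bin: Fixed white bin, 164 mm (its x) by 188 mm (its y), origin on the table under its centre. Walls and dividers 26 mm high, 4 mm thick; floor 4 mm thick. 2 x 2 compartments centred at (+-40, +-46) mm, each 76 (x) by 88 mm (y) inside. Two ribs in each (7 to 11 mm either side of its centre line, tops at 12 mm) carry a vial along x, centre 22 mm high, 32 mm free beside it: open fingers to about 50 mm.
- chute: Fixed chute on a 100 by 225 mm foot. Origin on the table right under the stop pin. The lane runs along its y, descending 10 degrees towards +y; a vial lies across it (along x) and rolls on two rails (inner edges x = +-17 mm, tops 36 mm high at y = 0, floor between them 4 mm lower). Slick side walls 54 mm apart inside, 14 mm above the rails; end stops' inner faces at y = -123 and +74 mm.
- load (a point): Good place to lay the vial, in the lane 80 mm uphill of the pin: the vial's centre when it lies there on the rails, 62 mm above the table. The walls have flared lips here (top 23 mm above the rails, 63 mm apart). Let go a few mm above it; the vial drops on the rails and rolls down against the pin, centre at chute y = -17 mm, 51 mm high. Axes as the chute's.
- bottom (a point): Where the vial's centre comes to rest at the bottom of the lane, against the lower stop: chute y = +64 mm, 37 mm above the table. Axes as the chute's.
- bridge (a point): Middle of the top of the bridge that carries the pin across the lane: 85 mm wide (chute x), 24 mm along the lane, top 80 mm above the table; a barrel 20 mm in diameter stands on it up to the knob's underside at 94 mm. Axes as the chute's.
- knob (a point): Centre of the stop pin's black knob: an upright cylinder 26 mm in diameter, 24 mm high (12 mm above and below this point), its centre 106 mm above the table when the pin is seated; it is on the chute's vertical line x = y = 0 and moves straight up with the pin. The pin under it is 10 mm in diameter and sits in a seat hole in the lane's floor.
- plunger (a joint): Lift of the sprung stop pin in m: 0 seated (blocking the lane), 0.036 hard stop at the top. A spring pulls it down with 6 N at 0 and 11.4 N at the top, and it drops back if let go. The vial passes under it from about 0.032; fully up means above 0.032.
- reagent: Bystander: amber jar with a red cap, 56 mm in diameter, 95 mm high, standing beyond the work. Origin at the centre of its underside.
- tube_rack: Bystander: white rack 60 by 200 mm, 83 mm high, full of capped tubes, beyond the work. Origin at the centre of its underside.
Mind the look-alikes: they are no part of the job. Leave any blue or red look-alike of the vial alone.

How it is judged:
On the way, in this order (a step that is already met when the one before it is completed fails the run):
1. the long vial lies crosswise in the chute behind the seated pin, let go and at rest (x of vial in the frame of chute between -0.012 and 0.012 m and y of vial in the frame of chute between -0.122 and -0.008 m and z of vial in the frame of chute between 0.04 and 0.08 m and angle between the x axis of vial and the x axis of chute, either way round below 0.35 rad and linear speed of vial below 0.02 m/s and contact force between the fingers and vial below 0.1 N and value of joint plunger below 0.003 m), for 0.2 s.
2. the knob is held fully up and the vial has rolled under the pin (value of joint plunger above 0.032 m and contact force between the fingers and plunger above 2 N and y of vial in the frame of chute above 0.02 m and contact force between the fingers and vial below 0.1 N), for 0.2 s.
At the end, for the whole second after the job is handed in: The fingers hold the pin more than 32 mm up (of 36); the long vial lies untouched, at rest and crosswise (0.35 rad) at the bottom of the chute (centre 45 to 78 mm past the pin along the lane, 12 mm from its middle line); the short vials are in the bin (value of joint plunger above 0.032 m and contact force between the fingers and plunger above 2 N and height (world z) of knob above 0.13 m and contact force between the fingers and vial below 0.1 N and linear speed of vial below 0.03 m/s and x of vial in the frame of chute between -0.012 and 0.012 m and y of vial in the frame of chute between 0.045 and 0.078 m and z of vial in the frame of chute between 0.025 and 0.048 m and angle between the x axis of vial and the x axis of chute, either way round below 0.35 rad and x of short_a in the frame of bin between -0.08 and 0.08 m and y of short_a in the frame of bin between -0.09 and 0.09 m and z of short_a in the frame of bin between -0.04 and 0.04 m and x of short_b in the frame of bin between -0.08 and 0.08 m and y of short_b in the frame of bin between -0.09 and 0.09 m and z of short_b in the frame of bin between -0.04 and 0.04 m); the arm keeps its last pose, push and grip.
It fails at once if the fingers touch the long vial in the chute below the pin (x of vial in the frame of chute between -0.03 and 0.03 m and y of vial in the frame of chute between 0 and 0.085 m and z of vial in the frame of chute between 0 and 0.07 m and contact force between the fingers and vial above 0.3 N).
It fails at once if a short vial is taken out of its compartment (distance of any of short_a, short_b from where it was at the start of the episode above 0.07 m).
It fails at once if the jar or the tube rack is shifted or tipped (distance of any of reagent, tube_rack from where it was at the start of the episode above 0.03 m or angle between any of reagent, tube_rack's own z axis and vertical above 0.3 rad).
It also fails if it takes over 54 s, if anything falls off the work surface, if the arm or the gripper's body presses on something with over 40 N, if the wrist force passes 120 N, or if a joint passes its speed limit or range.

## Robot

A 6-joint arm with a two-finger parallel gripper is mounted at the origin on the work surface. World frame = base frame: x ahead of the robot, y to its left, z up, the work surface at z = 0. Lengths are in m, angles in rad, forces in N, time in s.
With the tool pointing down it reaches from about 0.325 to 0.775 m from the base axis. Payload 5.5 kg.
Tool frame: the origin (TCP) lies on the front face of the gripper's body, between the roots of the fingers; the fingertips stand 80 mm ahead of it and the grasp point (between the pads) lies 61 mm ahead of it; z points along the fingers, y is the line along which they close (so a half turn about z gives the same grasp; the last joint's range is limited). The gripper opens to 88 mm and grips with 3 to 60 N. Pads are 20 mm wide; open, the fingers measure 115 mm over their backs; the gripper's body (75 mm by 178 mm) begins 61 mm behind the grasp point.
Start: joints at [1.153, 0.091, 1.231, -0, 1.82, -0.057], TCP at [0.212, 0.561, 0.303] pointing down, gripper open.
Joint ranges: [-2.87, 2.87], [-0.86, 2.18], [0.17, 2.46], [-1.51, 4.65], [0.06, 2.69], [-2.65, 2.65]. Speed limits (rad/s): [2.57, 2.57, 3.01, 3.14, 3.14, 3.14].

## Interface

Orientations are given as a unit quaternion [x, y, z, w].
In Python, from station import status, read_camera, camera_model, job, nets gives the robot as it stands.
- The arm moves only by the shell command python3 -m crank 'ROWS' [OPENING]. ROWS is text: rows parted by semicolons, each of 4 numbers parted by spaces: the shift along the tool's x, y, z in cm, then the turn about the tool's z in degrees. A call has 1 to 5 rows; each row is the pose to reach, as a shift and turn from the pose commanded when the call began, along the tool's axes at that moment; what a row does not reach only later rows make up. A row lasts 1/8 s, in which the tool goes at most 62.5 mm and 10.7 degrees, less where a joint would pass 70% of its speed; a pose out of reach is approached as far as the arm can. A call with a gripper value outside its range is refused whole. OPENING is the opening, from 0 (shut) to 1 (fully open), set as the call begins (- or left out, the last holds). The fingers move at their own pace and stop on an object; the grip force is fixed at half the most. Time passes only in rows, so rows that repeat a pose let the fingers close. It gives the time, the measured TCP pose, the force, the opening and the grip force at its end, in the units of the state.
- status.get_obs(): the state, without advancing time (a new reading comes with each control period).
- read_camera(name): name is "scene" or "side" or "wrist"; returns the picture (400x640x3 uint8, red, green, blue); there is no depth.
- camera_model(name): a dict with "K" (3x3 intrinsics, pixels), "R" (3x3) and "t" (3): a world point X has camera coordinates R X + t. Camera axes: x right, y down, z forward; pixel columns grow to the right and rows downward; lengths in m; the calibration is good to about 2 mm. The wrist camera is an equidistant fisheye: a pixel r from the principal point sees the ray r / f radians off the axis. A picture is of the moment at which its call begins: read the wrist's pose just before it. camera_model takes no time and is no camera call; for the wrist camera it gives the pose at the moment of the call.
- job.job_done(): hands the job in; it is judged then, once.
Trained networks look in the newest picture that a camera, given by its name, has taken for a name from the list of things; names that differ only in an ending like _2 or _b are one class to them, and where a whole thing is asked for, a point or a joint stands for the part that bears it (a point fixed in the world has none). Each returns a list of dicts, best first, with "p" (0 to 1); they miss things now and then, are a little off and sometimes report something else, mostly with a low value. They report only what shows in the picture. A call takes as long as a camera call. They do not tell look-alikes from the thing itself.
- nets.spot_in(camera, query): "extent" ([centre column, centre row, width, height] in pixels, round what is visible of it).
- nets.outline_of(camera, query): "pixels" (400x640 bool, what is visible of it) and "extent" ([centre column, centre row, width, height] in pixels, round what is visible of it).
The state is a dict: "time_s": time; "qpos": joint angles; "qd": joint speeds; "joint_efforts": joint torques, N m; "tool_pos": TCP position; "ee_rot": TCP orientation; "wrist_force": force on the tool from outside, world axes, zero at the start; "wrist_torque": the same for the moment, N m; "finger_gap": finger opening in m; "grasp_force": force on a finger pad.
Only numpy, scipy, OpenCV 4.12 (cv2) and the standard library are available. Lean on these libraries where they do the work, as an engineer would, in place of code of your own. Each camera call takes 0.05 s, during which the arm holds its last target. There are 200 camera calls.

## Working session

There is one attempt and no reset: what is moved stays moved. The work goes in short steps, Python scripts to look and compute and a shell command to move; the robot and the scene stay as the last step left them, time stands still between calls to the robot, and variables do not carry over. Pictures are saved under pics/ and viewed, at most 10 in all, crops included, and the job is handed in when it is done.

```bash
mkdir -p pics; ls; python3 - <<'E'
from station import status, read_camera, camera_model, nets
import cv2,numpy as np
o=status.get_obs()
print({k:np.round(v,3).tolist() for k,v in o.items()})
ims=[]
for c in ["scene","side","wrist"]:
    im=read_camera(c); cv2.imwrite(f"pics/{c}0.png",im[:,:,::-1]); m=camera_model(c)
    print(c,np.round(m["K"],1).tolist(),np.round(m["R"],3).tolist(),np.round(m["t"],3).tolist())
    for q in ["vial","short_a","bin","chute","knob","bridge"]:
        print(q,[(round(d["p"],2),np.round(d["extent"]).tolist()) for d in nets.spot_in(c,q)][:5])
E
```

```text
pics
{'time_s': 0.0, 'qpos': [1.153, 0.092, 1.232, -0.0, 1.82, -0.057], 'qd': [0.001, 0.001, -0.001, 0.001, -0.0, -0.001], 'joint_efforts': [0.003, -44.645, -40.645, 0.07, 0.029, -0.0], 'tool_pos': [0.212, 0.561, 0.302], 'ee_rot': [0.179, 0.984, -0.001, -0.0], 'wrist_force': [-0.502, 0.054, -0.352], 'wrist_torque': [-0.015, 0.023, 0.024], 'grasp_force': 0.0, 'finger_gap': 0.088}
scene [[382.7, 0.0, 323.6], [0.0, 382.7, 207.9], [0.0, 0.0, 1.0]] [[-0.601, 0.799, -0.001], [0.673, 0.505, -0.54], [-0.431, -0.326, -0.841]] [0.388, -0.335, 1.079]
vial [(0.82, [235.0, 204.0, 18.0, 21.0]), (0.79, [275.0, 164.0, 21.0, 20.0]), (0.72, [234.0, 149.0, 20.0, 19.0]), (0.66, [403.0, 272.0, 118.0, 117.0])]
short_a [(0.72, [322.0, 169.0, 17.0, 16.0])]
bin []
chute [(0.65, [402.0, 273.0, 120.0, 114.0])]
knob [(0.75, [422.0, 260.0, 18.0, 17.0])]
bridge [(0.97, [405.0, 273.0, 112.0, 108.0])]
side [[371.2, 0.0, 320.0], [0.0, 371.2, 201.9], [0.0, 0.0, 1.0]] [[0.697, -0.717, 0.001], [-0.481, -0.469, -0.741], [0.531, 0.516, -0.672]] [-0.474, 0.34, 0.518]
vial [(0.85, [358.0, 300.0, 28.0, 21.0]), (0.75, [399.0, 263.0, 19.0, 24.0]), (0.58, [415.0, 340.0, 32.0, 33.0]), (0.37, [293.0, 286.0, 21.0, 22.0])]
short_a [(0.73, [322.0, 322.0, 22.0, 18.0]), (0.5, [294.0, 287.0, 22.0, 19.0]), (0.37, [403.0, 210.0, 91.0, 80.0])]
bin [(0.89, [329.0, 302.0, 132.0, 123.0])]
chute [(0.89, [251.0, 192.0, 77.0, 87.0])]
knob [(0.48, [239.0, 163.0, 12.0, 32.0])]
bridge [(0.91, [251.0, 192.0, 80.0, 81.0])]
wrist [[309.7, 0.0, 315.7], [0.0, 309.7, 196.1], [0.0, 0.0, 1.0]] [[0.353, 0.936, 0.0], [0.901, -0.34, 0.27], [0.253, -0.095, -0.963]] [-0.6, -0.033, 0.39]
vial []
short_a []
bin []
chute []
knob []
bridge []
```

```bash
python3 - <<'E'
import cv2,numpy as np
a=cv2.imread("pics/scene0.png")[100:350,190:490];b=cv2.imread("pics/side0.png")[130:380,190:490]
f=lambda i:cv2.resize(i,(600,500),interpolation=cv2.INTER_CUBIC)
cv2.imwrite("pics/sceneB.png",cv2.resize(a,(720,600),interpolation=cv2.INTER_CUBIC))
cv2.imwrite("pics/sideB.png",cv2.resize(b,(720,600),interpolation=cv2.INTER_CUBIC))
E
```

```text
(no output)
```

View pics/sceneB.png

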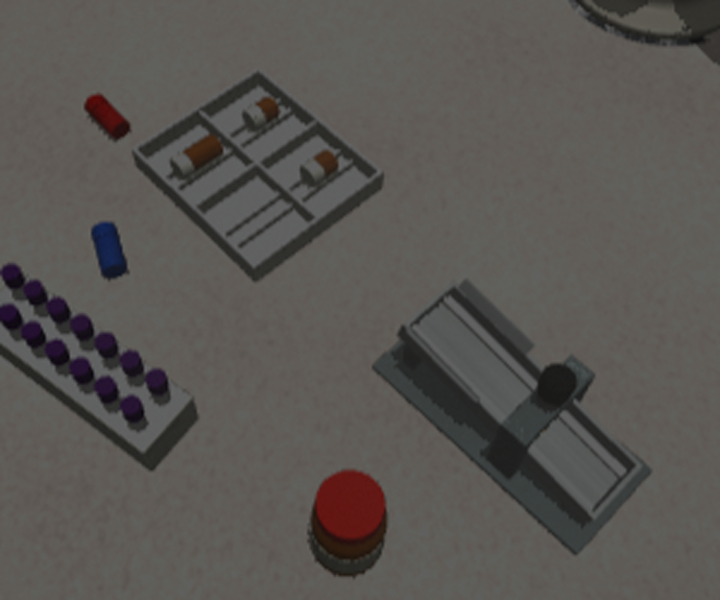

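View pics/sideB.png

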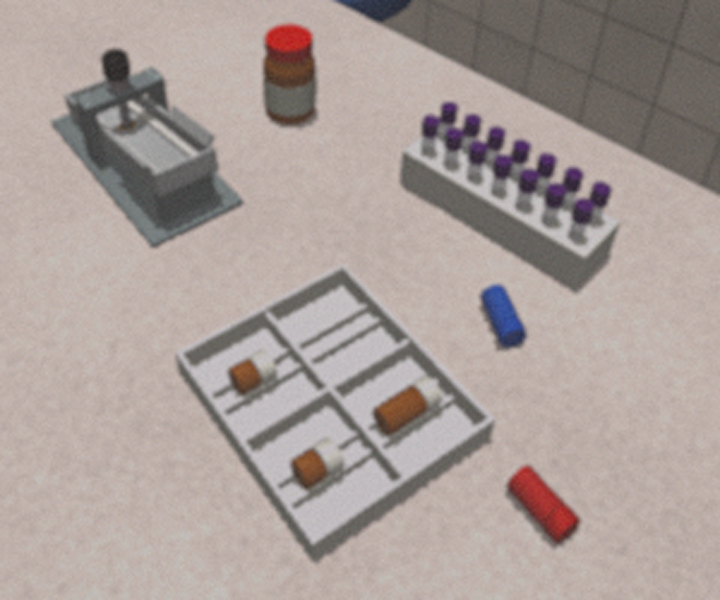

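The scene view (crop scaled by 2.4) has five candidates. In the bin are an amber vial at (272,165) and two amber vials at (299,147) and (323,169). Outside it are a red look-alike at (235,148) and a blue one at (235,204). The one at (272,165), which is (359,300) in side, is amber with a white cap and visibly longer than the other two, so it is the long vial. The chute's knob is at about (422,260), and its long uphill part points toward the bin.

```bash
cat > h.py <<'E'
import numpy as np,cv2
from scipy.optimize import least_squares
from station import status, read_camera, camera_model, nets
def proj(c,X):
    m=camera_model(c);p=(np.array(m["R"])@np.atleast_2d(X).T).T+m["t"]
    p=p@np.array(m["K"]).T; return p[:,:2]/p[:,2:]
def ray(c,u,z):
    m=camera_model(c);R=np.array(m["R"]);C=-R.T@m["t"]
    d=R.T@np.linalg.inv(m["K"])@[u[0],u[1],1]; return C+d*(z-C[2])/d[2]
def tri(us,ud):
    f=lambda X:np.r_[proj("scene",X)[0]-us,proj("side",X)[0]-ud]
    r=least_squares(f,[.3,.4,.05]);return r.x,np.sqrt(np.mean(r.fun**2))
S=lambda u,v:np.array([190+u/2.4,100+v/2.4])
D=lambda u,v:np.array([190+u/2.4,130+v/2.4])
E
python3 - <<'E'
from h import *
np.set_printoptions(precision=4,suppress=True)
# bin corners by rays at z=.026
for n,f,c,P in [("scene",S,"scene",[(135,152),(258,72),(383,178),(256,268)]),("side",D,"side",[(180,357),(343,268),(492,425),(315,548)])]:
    X=np.array([ray(c,f(*p),.026) for p in P]);print(n,X[:,:2].tolist(),"ctr",X.mean(0),"sides",np.linalg.norm(X-np.roll(X,-1,0),axis=1))
# vial
for c,near in (("scene",(272,165)),("side",(359,300))):
    read_camera(c)
    for d in nets.outline_of(c,"vial"):
        e=d["extent"]
        if np.hypot(e[0]-near[0],e[1]-near[1])<12:
            v,u=np.nonzero(d["pixels"]);pt=np.c_[u,v].astype(float);
            bx=cv2.minAreaRect(pt.astype(np.float32)); print(c,d["p"],pt.mean(0),bx, ray(c,pt.mean(0),.022))
for nm,a,b in [("vialctr",S(197,155),D(407,406)),("knob",S(557,383),D(117,66)),("cap",S(181,164),D(431,392)),("butt",S(212,147),D(385,418)),
  ("knobtop",S(557,377),D(117,57))]:
    print(nm,*tri(a,b))
for c,f,P in (("scene",S,[(374,366),(577,552),(650,468)]),("side",D,[(55,125),(155,242),(241,203)])):
    X=np.array([ray(c,f(*p),.004) for p in P]);print(c,"foot",X[:,:2].tolist(),np.linalg.norm(np.diff(X,axis=0),axis=1),np.degrees(np.arctan2(*(np.diff(X,axis=0).T[1::-1]))))
E
```

```text
scene [[0.574624005500947, -0.28141229022936964], [0.41877543583851407, -0.2525300579359522], [0.4549196028313138, -0.06843369197817648], [0.6076742922175509, -0.10156789140846426]] ctr [ 0.514 -0.176  0.026] sides [0.1585 0.1876 0.1563 0.1829]
side [[0.4473109550969466, -0.08220803879386918], [0.6040941142581557, -0.1106661832354699], [0.5677972748830317, -0.2923871835516738], [0.41188185716511594, -0.26315113462364603]] ctr [ 0.5078 -0.1871  0.026 ] sides [0.1593 0.1853 0.1586 0.1844]
scene 0.51 [271.1019 164.463 ] ((271.2307434082031, 164.34616088867188), (10.261953353881836, 22.188007354736328), 56.3099365234375) [ 0.5399 -0.2349  0.022 ]
side 0.55 [358.4837 298.3342] ((358.5040283203125, 298.2279968261719), (13.218318939208984, 29.409177780151367), 55.304847717285156) [ 0.539  -0.2336  0.022 ]
vialctr [ 0.5391 -0.2349  0.0206] 0.45083389116536093
knob [0.5885 0.1745 0.1044] 0.713486044995267
cap [ 0.5592 -0.2402  0.0227] 0.9505122239645176
butt [ 0.521  -0.2297  0.0192] 0.1518195794067599
knobtop [0.5897 0.1729 0.1148] 0.6019297091792318
scene foot [[0.6142686963645914, 0.03446739475094124], [0.6502352520746126, 0.2525172502325095], [0.5542529949748632, 0.2676328493546805]] [0.221  0.0972] [ 80.6336 171.0504]
side foot [[0.5543132631695116, 0.2571686977388345], [0.5219164394446512, 0.04731190482308767], [0.6115895635313026, 0.028721556923227476]] [0.2123 0.0916] [-98.7758 -11.7122]
```

```bash
python3 -m crank '-5.2 -3.1 0 0; -10.4 -6.2 0 0; -15.6 -9.3 0 0; -20.8 -12.4 0 0; -26 -15.5 0 0'; python3 -m crank '-5.2 -3.1 0 -5; -10.4 -6.2 0 -10; -15.6 -9.3 0 -10.8; -20 -12.4 0 -10.8; -22 -13.5 0 -10.8'; python3 - <<'E'
from h import *
o=status.get_obs();print(o["time_s"],o["tool_pos"],o["ee_rot"],o["qpos"])
m=camera_model("wrist");print(-np.array(m["R"]).T@m["t"])
im=read_camera("wrist");cv2.imwrite("pics/w1.png",im[:,:,::-1])
for q in ["knob","chute","bin","vial"]: print(q,[(round(d["p"],2),np.round(d["extent"],1).tolist()) for d in nets.spot_in("wrist",q)])
E
```

```text
time_s: 1.88
tool_pos: [0.4012, 0.3229, 0.3028]
ee_rot: [0.179, 0.984, 0.0, 0.0]
wrist_force: [-0.0, 1.0, 0.5]
finger_gap: 0.0876
grasp_force: 0.0
time_s: 2.5
tool_pos: [0.5596, 0.1182, 0.3024]
ee_rot: [0.088, 0.996, -0.0, -0.0]
wrist_force: [-0.5, -0.1, -0.1]
finger_gap: 0.0879
grasp_force: 0.0
2.5 [0.55964358 0.11818614 0.30235638] [ 8.75922206e-02  9.96156383e-01 -1.73099025e-04 -1.82208413e-04] [ 1.48764624e-01  1.55857236e-02  1.30935408e+00 -2.59007276e-04
  1.81708822e+00 -1.24668556e+00]
[0.48660685 0.13103989 0.38464209]
knob [(0.91, [379.9, 209.4, 29.3, 31.3])]
chute [(0.68, [345.0, 193.7, 180.2, 93.5])]
bin [(0.79, [111.3, 177.2, 115.7, 120.7])]
vial [(0.74, [49.9, 221.1, 26.6, 16.8]), (0.62, [84.9, 206.2, 19.3, 34.3]), (0.55, [78.3, 151.5, 17.1, 23.8])]
```

View pics/w1.png

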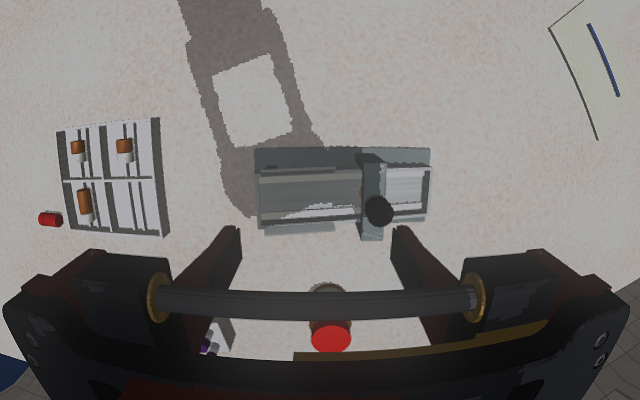

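The wrist view shows the chute across (255–431, 148–240), the knob at (379,210), and the long vial in the bin at (85,205).

```bash
cat >> h.py <<'E'
def wray(u,z,m=None):
    m=m or camera_model("wrist");R=np.array(m["R"]);C=-R.T@m["t"];K=np.array(m["K"])
    a=np.array([(u[0]-K[0,2])/K[0,0],(u[1]-K[1,2])/K[1,1]]);r=np.hypot(*a)+1e-12
    d=R.T@np.r_[np.sin(r)*a/r,np.cos(r)]; return C+d*(z-C[2])/d[2]
E
python3 - <<'E'
from h import *
np.set_printoptions(precision=4,suppress=True)
print("knob",wray((379.5,209.5),.112))
print("foot",wray((255,150),.004),wray((431,150),.004))
a,b=wray((255,150),.004),wray((431,150),.004);print(np.degrees(np.arctan2(*(b-a)[1::-1])),np.linalg.norm(b-a))
print("vial",wray((84.9,206.2),.024))
P=[(57,131),(159,117),(169,237),(69,230)]
X=np.array([wray(p,.026) for p in P]);print(X[:,:2].tolist(),X.mean(0),np.linalg.norm(X-np.roll(X,-1,0),axis=1))
cv2.imwrite("pics/w1c.png",cv2.resize(cv2.imread("pics/w1.png")[130:250,230:450],None,fx=3.6,fy=3.6,interpolation=cv2.INTER_CUBIC))
E
```

```text
knob [0.5835 0.1785 0.112 ]
foot [0.5183 0.0519 0.004 ] [0.5546 0.2741 0.004 ]
80.71877013803763 0.22519144576770425
vial [ 0.5407 -0.23    0.024 ]
[[0.4173469549576299, -0.24915773039270467], [0.44947690389141826, -0.0581074749938813], [0.6071618123865586, -0.08978436282362764], [0.5722487700823661, -0.28519798866461943]] [ 0.5116 -0.1706  0.026 ] [0.1937 0.1608 0.1985 0.159 ]
```

View pics/w1c.png

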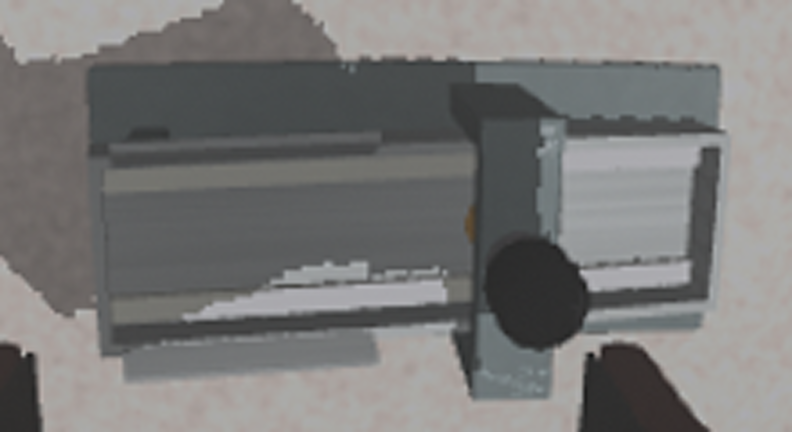

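```bash
python3 - <<'E'
from h import *
np.set_printoptions(precision=4,suppress=True)
G=lambda u,v:(230+u/3.6,130+v/3.6)
a,b=wray(G(240,187),.050),wray(G(240,296),.050);print("rails",a,b,(a+b)/2,np.linalg.norm(a-b))
E
python3 -m crank '-0.8 -6 0 0; -1.6 -12 2 0; -2.4 -18 4 0; -3.2 -24 6 0; -4 -29.5 8 0' 0.57;python3 -m crank '-0.2 -5.5 2 0; -0.2 -5.5 2 0; -0.2 -5.5 2 0'; python3 - <<'E'
from h import *
o=status.get_obs();print(o["tool_pos"],o["ee_rot"],o["qpos"])
im=read_camera("wrist");cv2.imwrite("pics/w2.png",im[:,:,::-1])
for d in nets.outline_of("wrist","vial"):
    v,u=np.nonzero(d["pixels"]);print(d["p"],d["extent"],wray((u.mean(),v.mean()),.024),cv2.minAreaRect(np.c_[u,v].astype(np.float32)))
for q in ["vial","short_a"]:print([(round(d["p"],2),np.round(d["extent"],1).tolist()) for d in nets.spot_in("wrist",q)])
E
```

```text
rails [0.5578 0.1006 0.05  ] [0.5927 0.094  0.05  ] [0.5752 0.0973 0.05  ] 0.0354794276248033
time_s: 3.38
tool_pos: [0.5473, -0.1763, 0.2229]
ee_rot: [0.085, 0.996, 0.0, 0.001]
wrist_force: [0.9, 0.2, -0.6]
finger_gap: 0.0498
grasp_force: 0.0
time_s: 3.75
tool_pos: [0.5403, -0.2295, 0.2033]
ee_rot: [0.085, 0.996, 0.0, 0.0]
wrist_force: [0.1, -0.1, 0.2]
finger_gap: 0.05
grasp_force: 0.0
[ 0.5403316  -0.2295249   0.20326745] [8.53449684e-02 9.96351363e-01 3.23937928e-04 3.05493948e-04] [-4.60016691e-01  5.89604600e-02  1.43995914e+00  8.28618091e-04
  1.64234145e+00 -1.85985580e+00]
0.61 [309.8, 194.8, 28.7, 61.3] [ 0.53966541 -0.23418921  0.024     ] ((310.0, 196.5), (59.0, 26.0), 90.0)
0.23 [361.9, 347.6, 48.6, 11.5] [ 0.726332   -0.20445135  0.024     ] ((360.9356689453125, 347.3564453125), (7.661786079406738, 46.16972351074219), 84.2894058227539)
[(0.82, [310.2, 196.3, 28.5, 63.4]), (0.61, [200.0, 222.8, 53.4, 25.6])]
[(0.87, [311.5, 100.2, 28.0, 37.2]), (0.81, [416.1, 107.4, 28.6, 30.3])]
```

View pics/w2.png

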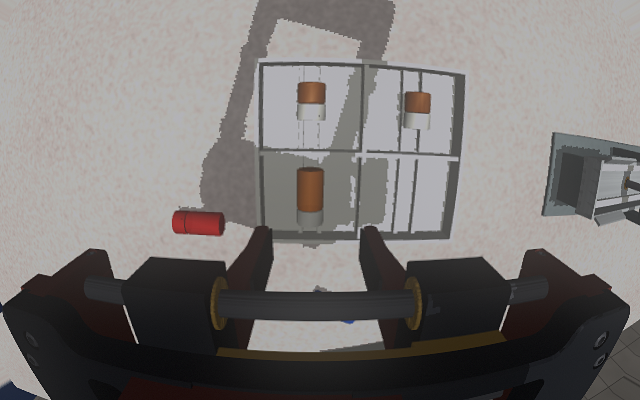

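The long vial is at (310,196), 63 px long against about 30–37 px for the two short ones at (311,100) and (416,107), so it is confirmed.

```bash
python3 -m crank '0 0 0 0'; python3 - <<'E'
from h import *
o=status.get_obs();print(o["tool_pos"],o["ee_rot"])
im=read_camera("wrist")
for d in nets.outline_of("wrist","vial")[:1]:
    v,u=np.nonzero(d["pixels"]);print(d["p"],d["extent"],wray((u.mean(),v.mean()),.024))
E
```

```text
time_s: 4.08
tool_pos: [0.5404, -0.2301, 0.2034]
ee_rot: [0.085, 0.996, -0.0, 0.001]
wrist_force: [-0.6, -0.4, -0.3]
finger_gap: 0.0502
grasp_force: 0.0
[ 0.54037037 -0.23009622  0.20341727] [ 8.52162964e-02  9.96362337e-01 -1.50832976e-04  5.03252760e-04]
0.64 [200.2, 222.0, 53.4, 28.8] [ 0.54584544 -0.34355805  0.024     ]
```

```bash
python3 -m crank '0 -0.45 4 0; 0 -0.45 7 0; 0 -0.45 9.5 0; 0 -0.45 11.3 0; 0 -0.45 11.3 0'; python3 -m crank '0 0 0 0;0 0 0 0;0 0 0 0;0 0 0 0;0 0 0 0' 0.1
```

```text
time_s: 4.8
tool_pos: [0.5385, -0.2351, 0.0882]
ee_rot: [0.086, 0.996, 0.001, -0.001]
wrist_force: [0.1, -0.3, -0.1]
finger_gap: 0.05
grasp_force: 0.0
time_s: 5.42
tool_pos: [0.5397, -0.2352, 0.0908]
ee_rot: [0.086, 0.996, 0.0, 0.001]
wrist_force: [0.3, 4.2, 5.8]
finger_gap: 0.0233
grasp_force: 30.0
```

```bash
python3 -m crank '0 0 -3 0; 0 0 -6 0; 0 0 -9 0; 0 0 -12 0;0 0 -12 0'; python3 -m crank '0.3 5 -1 0; 0.6 10 -1 0;0.9 15 -1 0;1.2 20 -1 0;1.5 25 -1 0';python3 -m crank '0.5 5 0 0; 0.6 7.5 0 0; 0.6 8.2 0 0;0.6 8.2 0 0';python3 - <<'E'
from h import *
np.set_printoptions(precision=4,suppress=True)
o=status.get_obs();print(o["tool_pos"],o["ee_rot"],o["finger_gap"])
im=read_camera("wrist");cv2.imwrite("pics/w3.png",im[:,:,::-1])
for q in ["knob","vial"]:print(q,[(round(d["p"],2),np.round(d["extent"],1).tolist(),wray(d["extent"][:2],.112)) for d in nets.spot_in("wrist",q)])
E
```

```text
time_s: 6.05
tool_pos: [0.5398, -0.2364, 0.2123]
ee_rot: [0.086, 0.996, -0.001, 0.002]
wrist_force: [-0.2, 0.6, -0.8]
finger_gap: 0.0233
grasp_force: 30.0
time_s: 6.68
tool_pos: [0.5667, 0.0146, 0.2172]
ee_rot: [0.086, 0.996, -0.0, -0.001]
wrist_force: [1.3, -0.1, -0.5]
finger_gap: 0.0237
grasp_force: 30.0
time_s: 7.18
tool_pos: [0.5752, 0.0947, 0.2184]
ee_rot: [0.086, 0.996, -0.001, -0.001]
wrist_force: [-0.4, 0.7, -0.8]
finger_gap: 0.0235
grasp_force: 30.0
[0.5752 0.0947 0.2184] [ 0.086   0.9963 -0.0005 -0.0009] 0.023495373507221067
knob [(0.56, [425.9, 217.6, 57.7, 51.1], array([0.5823, 0.1684, 0.112 ]))]
vial [(0.92, [316.2, 246.6, 46.8, 88.9], array([0.5895, 0.0916, 0.112 ])), (0.64, [22.6, 226.2, 29.5, 21.7], array([ 0.5352, -0.19  ,  0.112 ]))]
```

View pics/w3.png

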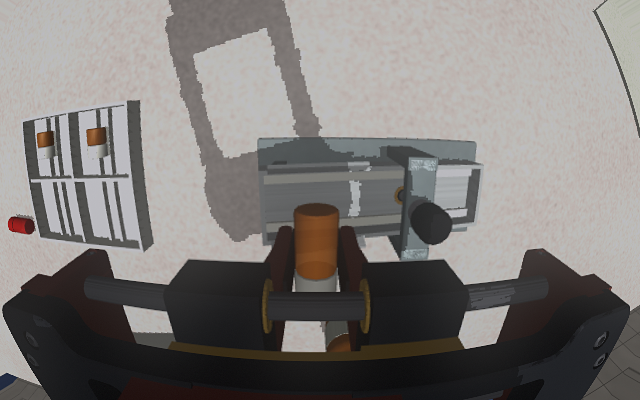

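```bash
python3 - <<'E'
import cv2
cv2.imwrite("pics/w3c.png",cv2.resize(cv2.imread("pics/w3.png")[130:265,250:485],None,fx=3.4,fy=3.4,interpolation=cv2.INTER_CUBIC))
E
```

```text
(no output)
```

View pics/w3c.png

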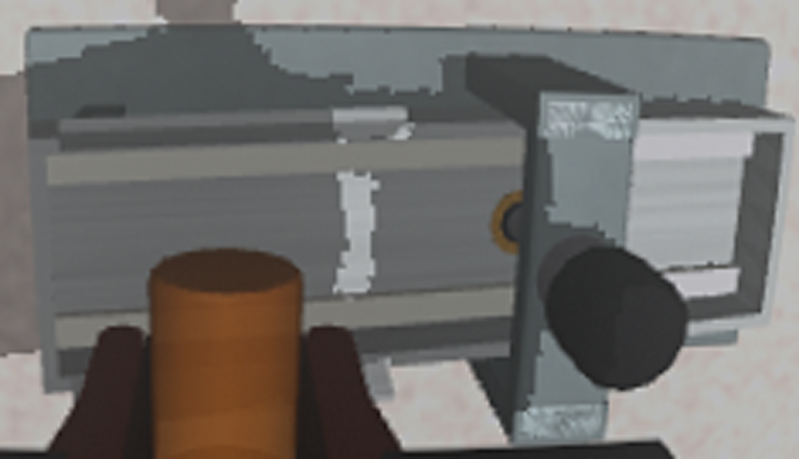

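```bash
python3 - <<'E'
from h import *
np.set_printoptions(precision=4,suppress=True)
G=lambda u,v:(250+u/3.4,130+v/3.4)
# fit lane centre line: y_c unknown -> z=.036+tan10*s, s=uphill distance
k=np.array([.588,.175]);d=np.array([np.cos(np.radians(80.7)),np.sin(np.radians(80.7))]);n=np.array([d[1],-d[0]])
def rail(p):
    z=.05
    for _ in range(6):
        X=wray(p,z); z=.036-np.tan(np.radians(10))*((X[:2]-k)@d)
    return X,(X[:2]-k)@d,(X[:2]-k)@n
for p in [(60,184),(320,170),(500,162),(90,317),(430,289),(500,285)]: print(p,*rail(G(*p)))
B=[wray(G(*p),.080) for p in [(540,93),(640,95),(606,438),(513,441)]];B=np.array(B)
print(B.mean(0),np.linalg.norm(B-np.roll(B,-1,0),axis=1),[np.degrees(np.arctan2(*(B[i]-B[j])[1::-1])) for i,j in((2,1),(3,0),(1,0),(2,3))])
E
```

```text
(60, 184) [0.5529 0.0578 0.0574] -0.12133684673531013 -0.015649021878528645
(320, 170) [0.5631 0.1203 0.0462] -0.05797956847120429 -0.0157847458250464
(500, 162) [0.5709 0.1682 0.0377] -0.009486975194466932 -0.01575422738118057
(90, 317) [0.5879 0.0577 0.0564] -0.11581043106934552 0.018816021632361284
(430, 289) [0.6013 0.1449 0.0409] -0.02759270796996557 0.01795790216997119
(500, 285) [0.6051 0.1648 0.0373] -0.007306368897751758 0.018477900335876065
[0.5897 0.1742 0.08  ] [0.024  0.0849 0.0244 0.0843] [np.float64(-9.10775396027433), np.float64(-9.371798193333287), np.float64(80.5971962769576), np.float64(79.25534625684105)]
```

```bash
python3 -m crank '-0.1 0.1 3 -0.6; -0.1 0.1 6 -0.6; -0.1 0.1 7.6 -0.6; -0.1 0.1 8.3 -0.6; -0.1 0.1 8.3 -0.6'; python3 - <<'E'
from h import *
np.set_printoptions(precision=4,suppress=True)
im=read_camera("side");cv2.imwrite("pics/s4.png",cv2.resize(im[120:270,180:360,::-1],None,fx=4,fy=4,interpolation=cv2.INTER_CUBIC))
E
```

```text
time_s: 7.95
tool_pos: [0.5767, 0.0957, 0.1371]
ee_rot: [0.081, 0.997, 0.0, 0.0]
wrist_force: [0.8, -0.3, -0.1]
finger_gap: 0.0235
grasp_force: 30.0
```

View pics/s4.png

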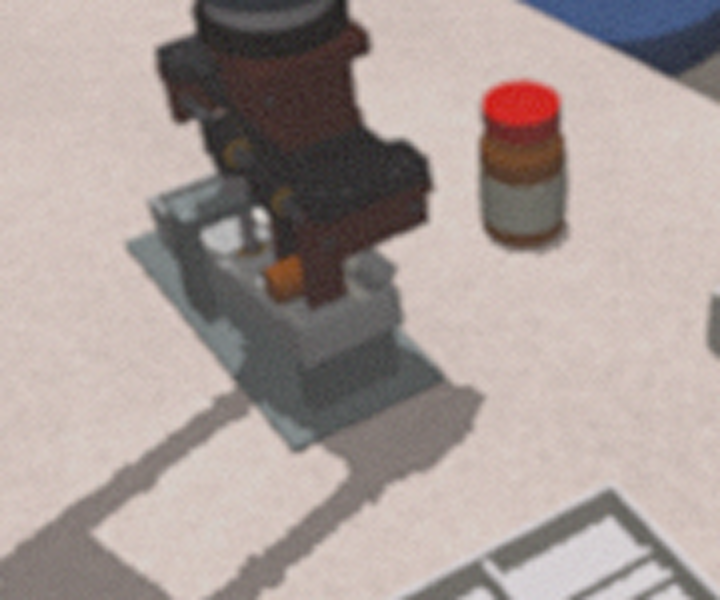

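The side view shows the vial (crop 285,278) between the fingers, inside the lane walls uphill of the bridge. I'll lower a little and release.

```bash
python3 -m crank '0 0 0.3 0; 0 0 0.3 0;0 0 0.3 0'; python3 -m crank '0 0 0 0;0 0 0 0;0 0 0 0;0 0 0 0' 0.42; python3 -m crank '0 0 -1 0; 0 0 -3 0;0 0 -6 0;0 0 -9 0; 0 0 -9 0'; python3 -m crank '0 0 0 0;0 0 0 0;0 0 0 0;0 0 0 0' 0.6;  python3 - <<'E'
from h import *
np.set_printoptions(precision=4,suppress=True)
im=read_camera("wrist");cv2.imwrite("pics/w5.png",cv2.resize(im[100:300,200:500,::-1],None,fx=2.6,fy=2.6,interpolation=cv2.INTER_CUBIC))
print([(round(d["p"],2),np.round(d["extent"],1).tolist(),wray(d["extent"][:2],.055)) for d in nets.spot_in("wrist","vial")])
E
```

```text
time_s: 8.38
tool_pos: [0.5766, 0.096, 0.134]
ee_rot: [0.081, 0.997, 0.0, 0.0]
wrist_force: [-0.4, 0.7, -0.2]
finger_gap: 0.0234
grasp_force: 30.0
time_s: 8.88
tool_pos: [0.5766, 0.096, 0.1338]
ee_rot: [0.081, 0.997, 0.0, 0.0]
wrist_force: [0.7, -0.2, 0.6]
finger_gap: 0.0367
grasp_force: 0.0
time_s: 9.5
tool_pos: [0.5778, 0.0961, 0.2285]
ee_rot: [0.081, 0.997, 0.001, 0.004]
wrist_force: [-0.0, -0.9, 0.3]
finger_gap: 0.0371
grasp_force: 0.0
time_s: 10.0
tool_pos: [0.5764, 0.0959, 0.223]
ee_rot: [0.081, 0.997, -0.0, -0.001]
wrist_force: [-0.6, -0.8, -0.1]
finger_gap: 0.0524
grasp_force: 0.0
[(0.94, [22.5, 221.4, 28.6, 14.0], array([ 0.5453, -0.2795,  0.055 ])), (0.6, [384.4, 201.1, 25.7, 58.7], array([0.5865, 0.154 , 0.055 ]))]
```

View pics/w5.png

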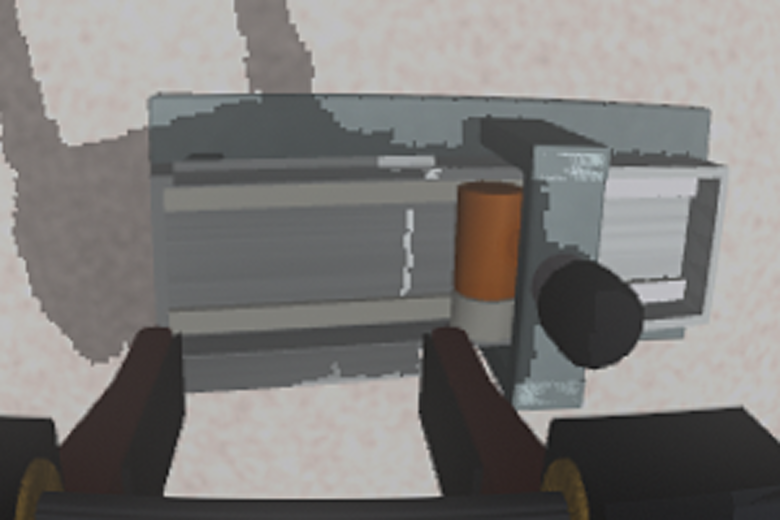

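The vial (crop 487,260) rests squarely across the lane against the pin, and nothing is touching it. Next is the knob (crop 590,313).

```bash
python3 -m crank '0 4 0 0; 0 7 0 0; 0 8 0 0; 0 8 0 0;0 8 0 0'; python3 - <<'E'
from h import *
np.set_printoptions(precision=4,suppress=True)
for c,f in (("scene",lambda p:ray("scene",p,.106)),("side",lambda p:ray("side",p,.106))):
    read_camera(c); print(c,[(round(d["p"],2),np.round(d["extent"],1).tolist(),f(d["extent"][:2])) for d in nets.spot_in(c,"knob")])
E
python3 -m crank '0 0 3 0;0 0 4.5 0; 0 0 5.4 0; 0 0 5.4 0;0 0 5.4 0'
```

```text
time_s: 10.72
tool_pos: [0.5894, 0.174, 0.2238]
ee_rot: [0.081, 0.997, -0.0, 0.0]
wrist_force: [0.1, 0.8, -0.1]
finger_gap: 0.0524
grasp_force: 0.0
scene [(0.5, [422.1, 259.4, 17.0, 20.7], array([0.5877, 0.1754, 0.106 ]))]
side [(0.47, [236.8, 156.9, 18.4, 14.5], array([0.5867, 0.1749, 0.106 ]))]
time_s: 11.55
tool_pos: [0.5898, 0.175, 0.1708]
ee_rot: [0.081, 0.997, 0.0, 0.001]
wrist_force: [-0.2, -0.7, 0.1]
finger_gap: 0.0528
grasp_force: 0.0
```

```bash
python3 -m crank '0 0 0.2 0;0 0 0.2 0;0 0 0.2 0;0 0 0.2 0;0 0 0.2 0' 0.15; python3 -m crank '0 0 -0.8 0;0 0 -1.6 0;0 0 -2.4 0;0 0 -3.2 0;0 0 -3.7 0';  python3 -m crank '0 0 0 0;0 0 0 0;0 0 0 0;0 0 0 0;0 0 0 0'
```

```text
time_s: 12.18
tool_pos: [0.5894, 0.1742, 0.1679]
ee_rot: [0.081, 0.997, -0.001, -0.0]
wrist_force: [-1.8, -5.0, 2.1]
finger_gap: 0.0253
grasp_force: 30.0
time_s: 12.8
tool_pos: [0.5894, 0.1742, 0.202]
ee_rot: [0.081, 0.997, -0.001, -0.001]
wrist_force: [3.4, -3.6, -11.9]
finger_gap: 0.025
grasp_force: 30.0
time_s: 13.42
tool_pos: [0.5895, 0.1742, 0.2014]
ee_rot: [0.081, 0.997, -0.001, -0.001]
wrist_force: [4.8, -4.1, -12.1]
finger_gap: 0.0254
grasp_force: 30.0
```

```bash
python3 -m crank '0 0 -0.2 0;0 0 -0.2 0;0 0 -0.2 0;0 0 -0.2 0;0 0 -0.2 0'; python3 - <<'E'
from h import *
np.set_printoptions(precision=4,suppress=True)
im=read_camera("side");a=im[120:250,190:310,::-1]
im2=read_camera("scene");b=im2[200:330,360:480,::-1]
cv2.imwrite("pics/f6.png",cv2.resize(np.hstack([a,b]),None,fx=3.3,fy=3.3,interpolation=cv2.INTER_CUBIC))
print(status.get_obs()["tool_pos"])
for c in("side","scene"):print(c,[(round(d["p"],2),np.round(d["extent"],1).tolist(),ray(c,d["extent"][:2],.04)) for d in nets.spot_in(c,"vial")])
E
```

```text
time_s: 14.05
tool_pos: [0.5895, 0.1742, 0.2033]
ee_rot: [0.081, 0.997, -0.001, -0.001]
wrist_force: [4.9, -3.2, -13.0]
finger_gap: 0.025
grasp_force: 30.0
[0.5895 0.1742 0.2033]
side [(0.98, [414.8, 342.0, 30.7, 35.2], array([ 0.5296, -0.3557,  0.04  ])), (0.86, [400.6, 262.7, 17.1, 23.0], array([ 0.6454, -0.2473,  0.04  ])), (0.7, [235.5, 150.1, 15.0, 18.3], array([0.6521, 0.2858, 0.04  ])), (0.65, [225.7, 166.2, 14.2, 4.3], array([0.5923, 0.2452, 0.04  ]))]
scene [(0.87, [443.3, 294.9, 26.4, 32.1], array([0.5921, 0.2386, 0.04  ])), (0.64, [234.8, 150.2, 22.7, 21.7], array([ 0.5686, -0.3207,  0.04  ])), (0.48, [235.7, 204.4, 18.7, 25.2], array([ 0.6783, -0.2117,  0.04  ]))]
```

View pics/f6.png

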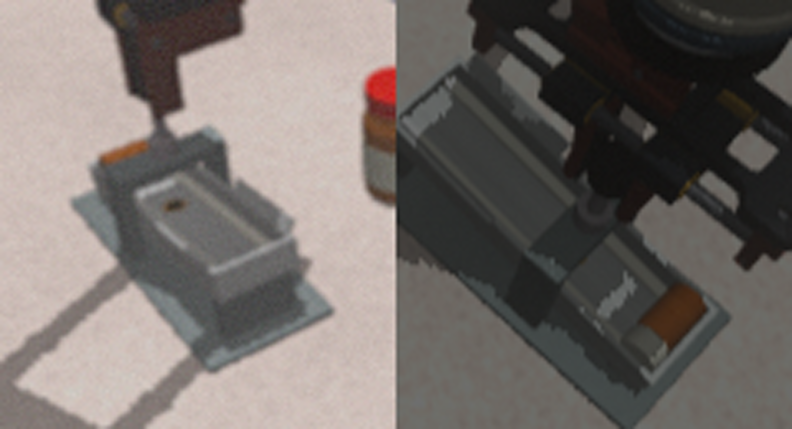

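The scene half shows the vial lying crosswise against the lower stop, at chute y ≈ +64 mm. The pin has been raised about 35 mm with the knob still gripped, and the pull is about 13 N, as the spring should give near the top. Handing in.

```bash
python3 - <<'E'
from station import job
print(job.job_done())
E
```

```text
the job is handed in; nothing more can be done
None
```

The job is handed in at about 14 s of robot time: the long vial rolled under the raised pin by itself and lies crosswise at the bottom of the chute (about y = +64 mm), and the gripper still holds the knob about 35 mm up; the judge's verdict was not shown.

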